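Clamp a denture flask in the bench press

ROBOT

A 6-joint arm with a two-finger parallel gripper is mounted at the origin on a cart in front of the work surface, level with it; the furniture and walls round the work are solid. World frame = base frame: x ahead of the robot, y to its left, z up, the work surface at z = 0. Lengths are in m, angles in rad, forces in N, time in s.
With the tool pointing down it reaches from about 0.375 to 0.9 m from the base axis. Payload 3.1 kg.
Tool frame: the origin (TCP) lies midway between the tips of the shut fingers; the grasp point (between the pads) lies robot.grip_depth behind it (robot.grip_depth is the distance from the TCP to the grasp point, in m); z points along the fingers, y is the line along which they close (so a half turn about z gives the same grasp; the last joint's range is limited). The gripper opens to 87 mm and grips with 3 to 60 N. Pads are 19 mm wide; open, the fingers measure 117 mm over their backs; the gripper's body (75 mm by 190 mm) begins 51 mm behind the grasp point.
Start: joints at [-1.298, 0.527, 1.433, -0, 1.181, -0.178], TCP at [0.272, -0.563, 0.223] pointing down, gripper open.
Joint ranges: [-3.08, 3.08], [-0.75, 2.2], [0.22, 2.44], [-1.43, 4.57], [0, 2.65], [-2.85, 2.85]. Speed limits (rad/s): [2.79, 2.79, 3.14, 3.14, 3.14, 3.14].

INTERFACE

Orientations are given as a unit quaternion [x, y, z, w].
In Python, from rig import robot, imaging, telemetry, hand_in gives the robot as it stands (robot), with the cameras (imaging), the readings (telemetry) and the job as plain functions.
- The arm moves only by the shell command python3 nudge.py FILE [OPENING] [FORCE], which reads ROWS from the file FILE. ROWS is a JSON object whose key "segments" holds a list of rows, 1 to 20 of them, each of 4 numbers: dx, dy, dz in m, then a turn about the tool's z in rad; each row shifts and turns the commanded pose from where the row before left it, along the tool's axes as they then stand; what a row does not reach is not made up. A row lasts 1/12 s, in which the tool goes at most 0.0417 m and 0.125 rad, less where a joint would pass 70% of its speed; a pose out of reach is approached as far as the arm can. OPENING is the finger opening in m, set as the command begins (- or left out keeps the last). The fingers move at their own pace and stop on an object; FORCE is the grip in N (left out, the last holds). Time passes only in rows, so rows that do not move let the fingers close. It prints the time, the measured TCP pose, the force, the opening and the grip force at its end. Input that does not fit is refused with a message, and nothing moves.
- telemetry.get_obs(): the state, without advancing time (a new reading comes with each control period).
- imaging.camera(name): name is "scene" or "top" or "wrist"; returns a dict with "img" (420x560x3 uint8, red, green, blue), "fx", "fy", "cx", "cy" (pixels), "xyz" and "attitude" of the camera in the world. Camera axes: x right, y down, z forward; pixel columns grow to the right and rows downward; lengths in m; the calibration is good to about 2 mm. The wrist camera is an equidistant fisheye: a pixel r from the principal point sees the ray r / f radians off the axis. A picture is of the moment at which its call begins. There is no depth.
- hand_in(): hands the job in; it is judged then, once.
The state is a dict: "time": time; "q": joint angles; "joint_velocities": joint speeds; "joint_torque": joint torques, N m; "position": TCP position; "tool_rot": TCP orientation; "ft_force": force on the tool from outside, world axes, zero at the start; "moment": the same for the moment, N m; "grip_width": finger opening in m; "grip_force": force on a finger pad.
Only numpy, scipy, OpenCV 4.12 (cv2) and the standard library are available. Lean on these libraries where they do the work, as an engineer would, in place of code of your own. Each camera call takes 0.05 s, during which the arm holds its last target. There are 200 camera calls.

TASK

Push the denture flask into the screw press until it is fully home against the back stop. Then crank the handwheel clockwise, taking a fresh hold as often as you need, until the pressure plate clamps the flask and the gauge needle stands in the green band. Go gently at the end, because the mould cracks if the needle ever reaches the red, and leave the jars and the model beside the press alone.

Things in the scene. Friction and masses are not known exactly. Their poses are not given: they have to be found in the camera images.
- press: Green screw press, fixed, 265 x 180 mm base. Origin: z = 0, below the wheel axis. Its x axis is the loading direction, z up. Steel bed top 22 mm up; guide strips 12 mm high leave 1.5 mm each side of the flask, back stop behind. Columns at y = +-66 mm, yoke top at z 177 mm. The gauge (72 mm round, centre at y = -122 mm, z 138 mm) faces -y and 45 deg up; it sinks with the plate.
- flask: Loose aluminium denture flask, 100 x 84 x 60 mm, about 0.75 kg, brass lid, lying on the press bed between the guide strips. Origin: centre of its underside; x = the press's x. Starts 70 to 115 mm out (origin at press x = -0.07 to -0.115) and is home at press x = 0, under the plate. Sliding it takes 3 to 6 N.
- flask_handle (a point): Middle of the cross bar of the flask's steel stirrup handle: a level loop of 10 mm bar, 48 mm wide, reaching out towards press -x. This point is 150 mm from the flask's origin along its -x and 24 mm above its underside (46 mm above the table). When the flask is home it is 150 mm from the wheel axis, clear of the wheel. The bed ends 175 mm from the axis.
- wheel_centre (a point): Centre of the dark steel handwheel on the press, in its rim plane at z = 205 mm. The axis is vertical; the wheel does not rise or sink. Rim centre line radius 75 mm, rim bar 13 mm thick; hub radius 20 mm up to z = 217 mm, screw spindle in it up to z = 225 mm; three spokes 11 mm thick, the crank handle midway between two of them.
- crank_handle (a point): Middle of the wheel's upright black revolving handle, 72 mm from the axis. Round, 20 to 22 mm thick, 48 mm tall, from z = 213 to 261 mm; this point is at z = 238 mm. It spins freely on its own pin, so it can be held with a fixed tool direction while it goes round. Turning needs about 3 N at the handle, about 5 N in the green band.
- handwheel (a joint): Turn of the handwheel in rad, growing clockwise seen from above; starts at 0 to 5. Each full turn lowers the pressure plate by 10 mm. At 0 the plate is 13 mm above the lid of a flask that is home, so it touches at about 8.2 rad. The wheel is stiff and stays where it is left. Stop at 15.
- gauge (a joint): Gauge needle in rad, black on a white dial: 0 (rest) points to lower left, and it moves clockwise. Driven by the spring over the plate: after the plate touches, it moves about 0.75 rad per rad of handwheel. Green band 2.36 (straight up) to 3.30, white to 3.77, then red to 4.71. The middle of the green, 2.83, is 72 N of clamping, some 3.8 rad of wheel past touch.
- jar_white: White screw jar with a blue label top, 52 mm wide, 55 mm tall, loose, a bystander. Origin: centre of its underside.
- jar_orange: White screw jar with an orange label top, 52 mm wide, 55 mm tall, loose, a bystander. Origin: centre of its underside.
- model_grey: Dark grey dental arch model on a pale plaster base, 60 x 68 x 28 mm, loose, a bystander. Origin: centre of its underside.

How it is judged:
On the way, in this order (a step that is already met when the one before it is completed fails the run):
1. the flask is fully home against the back stop (x of flask in the frame of press above -0.003 m and z of flask in the frame of press below 0.025 m), for 0.2 s.
2. the wheel is cranked until the needle stands in the green band (value of joint gauge between 2.356 and 3.299 rad), for 0.2 s.
At the end, for the whole second after the job is handed in: The flask lies flat on the press base within 3 mm of the back stop, the gauge needle stands in the green band (2.356 to 3.299 rad) and the wheel is at rest (all of step 1 and all of step 2 and angle between the x axis of flask and the x axis of press, either way round below 0.06 rad and velocity of joint handwheel between -0.05 and 0.05 rad/s); the robot touches nothing.
It fails at once if the gauge needle reaches the red band (3.77 rad) (value of joint gauge above 3.77 rad).
It fails at once if a jar or the model is moved by more than 15 mm (distance of any of jar_white, jar_orange, model_grey from where it was at the start of the episode above 0.015 m).
It also fails if it takes over 72 s, if anything falls off the work surface, if the arm or the gripper's body presses on something with over 40 N, if the wrist force passes 120 N, or if a joint passes its speed limit or range.

## Working session

There is one attempt and no reset: what is moved stays moved. The work goes in short steps, Python scripts to look and compute and a shell command to move; the robot and the scene stay as the last step left them, time stands still between calls to the robot, and variables do not carry over. Pictures are saved under pics/ and viewed, at most 10 in all, crops included, and the job is handed in when it is done.

```bash
ls; cat > h.py <<'E'
import numpy as np, cv2
from rig import robot, imaging, telemetry, hand_in
from scipy.spatial.transform import Rotation as R
def snap(n,f=None):
    c=imaging.camera(n)
    if f: cv2.imwrite('pics/'+f,c['img'][:,:,::-1])
    return c
def rot(c):
    a=np.array(c['attitude'],float); return a if a.shape==(3,3) else R.from_quat(a).as_matrix()
def ray(c,u,v):
    return rot(c)@np.array([(u-c['cx'])/c['fx'],(v-c['cy'])/c['fy'],1.])
def onz(c,u,v,z):
    d=ray(c,u,v); o=np.array(c['xyz']); return o+d*(z-o[2])/d[2]
def proj(c,p):
    q=rot(c).T@(np.array(p)-np.array(c['xyz'])); return q[0]/q[2]*c['fx']+c['cx'],q[1]/q[2]*c['fy']+c['cy']
E
mkdir -p pics; python3 - <<'E'
from h import *
a=snap('top','top0.png');b=snap('scene','scene0.png')
for c in(a,b): print({k:v for k,v in c.items() if k!='img'})
o=telemetry.get_obs();print(o['position'],o['tool_rot'],robot.grip_depth,o['time'])
E
```

```text
nudge.py
pics
rig.py
{'fx': 420.1100720697804, 'fy': 420.1100720697804, 'cx': 279.85337471350033, 'cy': 207.9816351702528, 'xyz': array([0.23857366, 0.01572535, 1.58254664]), 'attitude': array([ 0.71179396, -0.69656152,  0.05848671, -0.06878015])}
{'fx': 384.0219487487484, 'fy': 384.0219487487484, 'cx': 279.7135530517021, 'cy': 210.5837125133108, 'xyz': array([-0.12193107,  0.59305248,  0.88578353]), 'attitude': array([-0.36279517,  0.83033175, -0.38521437,  0.17475336])}
[ 0.27214671 -0.56189841  0.22168356] [ 9.74704342e-01  2.23496042e-01 -3.44689553e-05 -9.82062529e-04] 0.0187 0.1
```

View pics/top0.png

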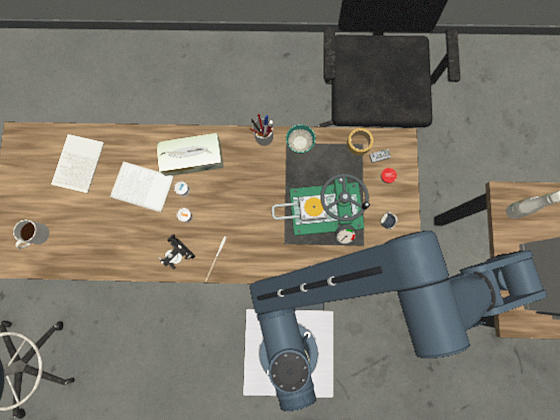

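View pics/scene0.png

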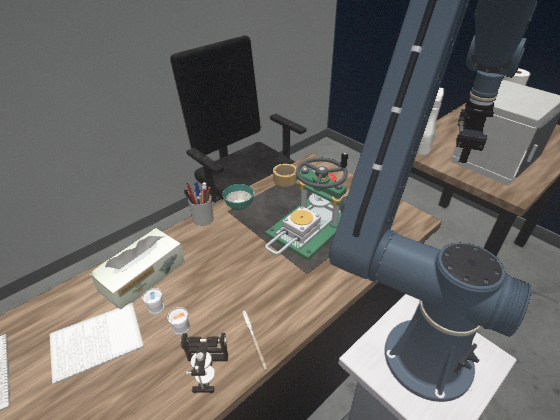

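The top view shows the flask loop near (278,211), the wheel hub near (344,198), the black crank handle near (366,205) and the gauge near (346,236). I'll zoom in and compute positions.

```bash
python3 - <<'E'
from h import *
c=snap('top');im=c['img'][165:255,265:385]
cv2.imwrite('pics/t1.png',cv2.resize(im,None,fx=6,fy=6,interpolation=cv2.INTER_CUBIC)[:,:,::-1])
for n,u,v,z in(('hub',344,198,.22),('crank',366,205,.26),('handle',276,211,.046)):print(n,onz(c,u,v,z))
s=snap('scene');im=s['img'][145:265,255:365]
cv2.imwrite('pics/s1.png',cv2.resize(im,None,fx=5,fy=5,interpolation=cv2.INTER_CUBIC)[:,:,::-1])
E
```

```text
hub [ 0.52448777 -0.17271959  0.22      ]
crank [ 0.49466258 -0.23724999  0.26      ]
handle [0.50661488 0.0554466  0.046     ]
```

View pics/t1.png

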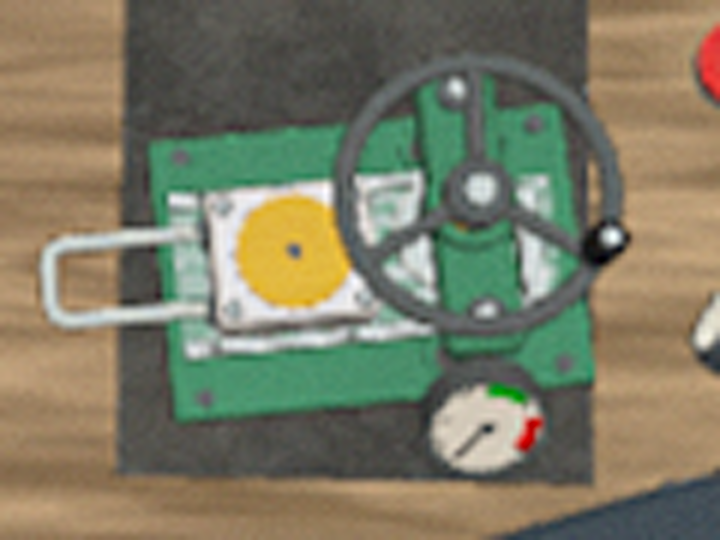

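View pics/s1.png

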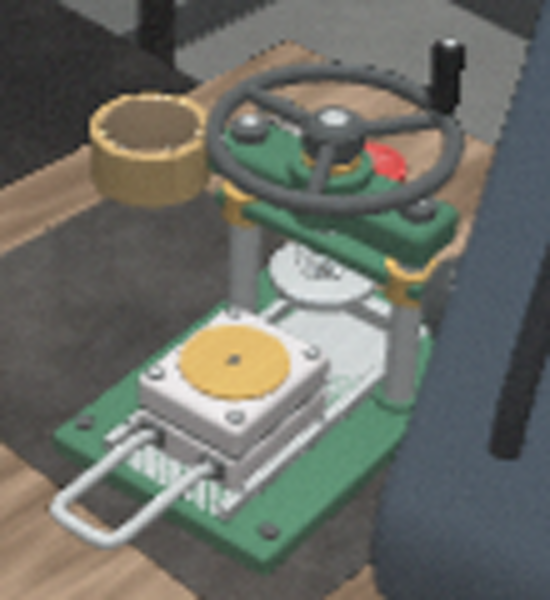

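```bash
python3 - <<'E'
from h import *
c=snap('top')
P=lambda u,v,z:onz(c,265+(u+.5)/6-.5,165+(v+.5)/6-.5,z)
for n,u,v,z in(('spindle',480,188,.225),('cranktop',612,234,.261),('handle',49,283,.046),('lid',294,250,.082),('baseBL',150,143,.012),('baseFL',178,420,.012),('baseFR',592,380,.012),('capL',455,89,.177),('capR',487,311,.177),('gauge',486,428,.138)):print(n,P(u,v,z).round(4))
g=c['img'];hsv=cv2.cvtColor(g,cv2.COLOR_RGB2HSV)
m=cv2.inRange(hsv,(18,120,120),(32,255,255))[165:255,265:345];ys,xs=np.nonzero(m);print('yellow',len(xs),onz(c,265+xs.mean(),165+ys.mean(),.082))
a=telemetry.get_obs();print(R.from_quat(a['tool_rot']).as_matrix().round(3))
E
```

```text
spindle [ 0.5305 -0.174   0.225 ]
cranktop [ 0.4991 -0.239   0.261 ]
handle [0.5035 0.0674 0.046 ]
lid [ 0.5206 -0.0815  0.082 ]
baseBL [0.6014 0.0064 0.012 ]
baseFL [ 0.4241 -0.0144  0.012 ]
baseFR [ 0.4548 -0.2732  0.012 ]
capL [ 0.5985 -0.1667  0.177 ]
capR [ 0.47   -0.1843  0.177 ]
gauge [ 0.4083 -0.1889  0.138 ]
yellow 263 [ 0.51922993 -0.08066122  0.082     ]
[[ 0.9    0.436 -0.   ]
 [ 0.436 -0.9    0.001]
 [ 0.    -0.001 -1.   ]]
```

```bash
echo '{"segments": [[0, 0, -0.014, -0.1242], [0, 0, -0.014, -0.1242], [0, 0, -0.014, -0.1242], [0, 0, -0.014, -0.1242], [0, 0, -0.014, -0.1242], [0, 0, -0.014, -0.1242], [0, 0, -0.014, -0.1242], [0, 0, -0.014, -0.1242], [0, 0, -0.014, -0.1242], [0, 0, -0.014, -0.1242]]}' > path.dat && python3 nudge.py path.dat 0 10
cat >> h.py <<'E'
C=np.array([.5305,-.174]);X=np.array([.122,-.9925]);Y=np.array([.9925,.122])
def st():
    o=telemetry.get_obs();m=R.from_quat(o['tool_rot']).as_matrix();d=o['position'][:2]-C
    print('press xy',(d@X).round(4),(d@Y).round(4),'z',o['position'][2].round(4),'yhead',np.degrees(np.arctan2(m[1,1],m[0,1])).round(2),'F',(o['ft_force'][:2]@X).round(1),(o['ft_force'][:2]@Y).round(1),o['ft_force'][2].round(1),'q',np.round(o['q'],2),'t',round(o['time'],2),'w',o['grip_width'])
E
python3 -c "from h import *;st()"
echo '{"segments": [[0.035, 0.017, 0, 0], [0.035, 0.017, 0, 0], [0.035, 0.017, 0, 0], [0.035, 0.017, 0, 0], [0.035, 0.017, 0, 0], [0.035, 0.017, 0, 0], [0.035, 0.017, 0, 0], [0.035, 0.017, 0, 0], [0.035, 0.017, 0, 0], [0.035, 0.017, 0, 0], [0.035, 0.017, 0, 0], [0.035, 0.017, 0, 0], [0.035, 0.017, 0, 0], [0.035, 0.017, 0, 0], [0.035, 0.017, 0, 0], [0.035, 0.017, 0, 0], [0.035, 0.017, 0, 0], [0.034, 0.017, 0, 0], [0, 0, 0, 0], [0, 0, 0, 0]]}' > path.dat && python3 nudge.py path.dat
python3 -c "from h import *;st()"
```

```text
time: 2.75
position: [0.4994, 0.1008, 0.3622]
tool_rot: [0.661, 0.75, -0.0, -0.0]
ft_force: [-0.4, -0.5, -0.0]
grip_width: 0.0007
grip_force: 0.0
press xy -0.2766 0.0027 z 0.3622 yhead 7.24 F 0.4 -0.5 -0.0 q [-0.02  0.23  1.52 -0.    1.4  -0.15] t 2.75 w 0.0006929773965598691
```

```bash
echo '{"segments": [[0, 0, 0.033, 0], [0, 0, 0.033, 0], [0, 0, 0.033, 0], [0, 0, 0.033, 0], [0, 0, 0.033, 0], [0, 0, 0.033, 0], [0, 0, 0.033, 0], [0, 0, 0.033, 0], [0, 0, 0.033, 0], [0, 0, 0.029, 0], [0, 0, 0, 0], [0, 0, 0, 0]]}' > path.dat && python3 nudge.py path.dat
python3 - <<'E'
from h import *
st();c=snap('top');a=c['img'][165:255,245:365];s=snap('scene')['img'][145:265,235:365]
cv2.imwrite('pics/p2.png',np.hstack([cv2.resize(a,(480,360)),cv2.resize(s,(320,360))])[:,:,::-1])
E
```

```text
time: 3.75
position: [0.4983, 0.0978, 0.0357]
tool_rot: [0.663, 0.748, -0.001, -0.001]
ft_force: [-0.3, -0.4, 1.3]
grip_width: 0.0003
grip_force: 0.0
press xy -0.2737 0.0012 z 0.0357 yhead 6.89 F 0.3 -0.4 1.3 q [-0.03  0.68  1.86 -0.    0.6  -0.15] t 3.75 w 0.0003302489879511692
```

View pics/p2.png

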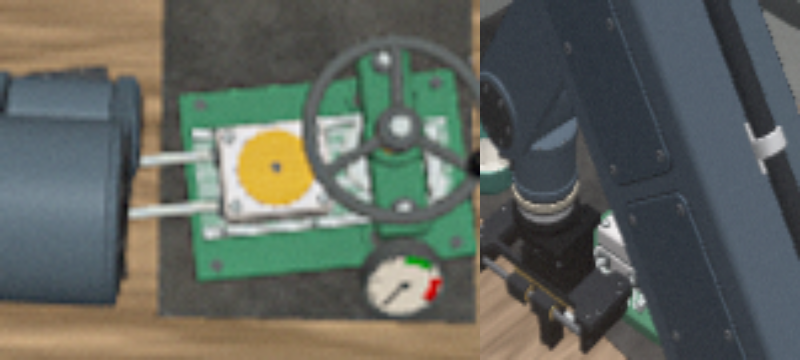

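Fingers stand behind the cross bar and the flask is undisturbed. Now I'll push.

```bash
echo '{"segments": [[-0.008, 0, 0, 0], [-0.008, 0, 0, 0], [-0.008, 0, 0, 0], [-0.008, 0, 0, 0], [-0.008, 0, 0, 0], [-0.008, 0, 0, 0], [-0.008, 0, 0, 0], [-0.008, 0, 0, 0], [-0.008, 0, 0, 0], [-0.008, 0, 0, 0], [-0.008, 0, 0, 0], [-0.008, 0, 0, 0], [0, 0, 0, 0], [0, 0, 0, 0]]}' > path.dat && python3 nudge.py path.dat
python3 -c "from h import *;st()"
```

```text
time: 5.02
position: [0.5116, 0.003, 0.0375]
tool_rot: [0.663, 0.749, 0.0, 0.001]
ft_force: [-0.2, 0.1, 0.6]
grip_width: 0.0005
grip_force: 0.3
press xy -0.178 0.0028 z 0.0375 yhead 6.95 F -0.1 -0.2 0.6 q [-0.21  0.68  1.86 -0.    0.6  -0.33] t 5.02 w 0.00046146809611727753
```

```bash
echo '{"segments": [[-0.003, 0, 0, 0], [-0.003, 0, 0, 0], [-0.003, 0, 0, 0]]}' > path.dat && python3 nudge.py path.dat;python3 -c "from h import *;st()"; echo '{"segments": [[-0.002, 0, 0, 0], [-0.002, 0, 0, 0]]}' > path.dat && python3 nudge.py path.dat;python3 -c "from h import *;st()"
```

```text
time: 5.27
position: [0.5114, -0.0038, 0.0372]
tool_rot: [0.663, 0.749, 0.0, -0.001]
ft_force: [-0.6, 9.6, 5.0]
grip_width: 0.0007
grip_force: 4.2
press xy -0.1712 0.0018 z 0.0372 yhead 6.94 F -9.6 0.6 5.0 q [-0.23  0.68  1.85  0.    0.6  -0.35] t 5.27 w 0.0006535371722639392
time: 5.43
position: [0.5119, -0.0077, 0.0372]
tool_rot: [0.663, 0.749, 0.0, -0.001]
ft_force: [-2.0, 8.1, 4.1]
grip_width: 0.0005
grip_force: 4.2
press xy -0.1673 0.0018 z 0.0372 yhead 6.94 F -8.3 -1.0 4.1 q [-0.23  0.68  1.85  0.    0.61 -0.36] t 5.43 w 0.0005312799521029673
```

```bash
for i in 1 2; do echo '{"segments": [[-0.0015, 0, 0, 0], [-0.0015, 0, 0, 0]]}' > path.dat && python3 nudge.py path.dat>/dev/null;python3 -c "from h import *;st()"; done; echo '{"segments": [[-0.001, 0, 0, 0], [0, 0, 0, 0]]}' > path.dat && python3 nudge.py path.dat>/dev/null;python3 -c "from h import *;st()"
```

```text
press xy -0.1646 0.0017 z 0.0371 yhead 6.93 F -14.0 1.5 6.1 q [-0.24  0.68  1.85  0.    0.61 -0.36] t 5.6 w 0.0001924321780278085
press xy -0.1643 0.0016 z 0.0372 yhead 6.75 F -25.4 4.4 6.6 q [-0.24  0.68  1.85  0.01  0.61 -0.37] t 5.77 w 0.0003980843831754022
press xy -0.1643 0.0016 z 0.0372 yhead 6.76 F -22.6 5.1 6.9 q [-0.24  0.68  1.85  0.01  0.61 -0.37] t 5.93 w 0.0004015635828492693
```

Contact is firm at TCP px −0.164 with force rising and no further motion, so the flask is home. I'll back off, lift, and move over the crank with the gripper open.

```bash
echo '{"segments": [[0.01, 0, 0, 0], [0.01, 0, 0, 0], [0.01, 0, 0, 0], [0, 0, -0.035, 0], [0, 0, -0.035, 0], [0, 0, -0.035, 0], [0, 0, -0.035, 0], [0, 0, -0.035, 0], [0, 0, -0.035, 0], [0, 0, -0.035, 0], [0, 0, -0.035, 0], [0, 0, -0.035, 0]]}' > path.dat && python3 nudge.py path.dat 0.087 15
echo '{"segments": [[-0.032, -0.005, 0, 0], [-0.032, -0.005, 0, 0], [-0.032, -0.005, 0, 0], [-0.032, -0.005, 0, 0], [-0.032, -0.005, 0, 0], [-0.032, -0.005, 0, 0], [-0.032, -0.005, 0, 0], [-0.032, -0.005, 0, 0], [0, 0, 0, 0], [0, 0, 0, 0]]}' > path.dat && python3 nudge.py path.dat
python3 - <<'E'
from h import *
st();w=snap('wrist','w3.png');print({k:v for k,v in w.items() if k!='img'})
E
```

```text
time: 6.93
position: [0.5093, 0.0136, 0.3535]
tool_rot: [0.663, 0.749, -0.0, 0.0]
ft_force: [1.3, -1.0, -0.1]
grip_width: 0.0726
grip_force: 0.0
time: 7.77
position: [0.5009, -0.2468, 0.351]
tool_rot: [0.664, 0.748, -0.0, -0.0]
ft_force: [-0.0, 0.1, -0.2]
grip_width: 0.0871
grip_force: 0.0
press xy 0.0687 -0.0383 z 0.351 yhead 6.8 F -0.1 -0.0 -0.2 q [-0.66  0.31  1.43 -0.    1.41 -0.78] t 7.77 w 0.08711705549748613
{'fx': 325.19226210127806, 'fy': 325.19226210127806, 'cx': 276.4333551459237, 'cy': 216.01873091590804, 'xyz': array([ 0.49100636, -0.16255347,  0.51427905]), 'attitude': array([0.98612604, 0.05803971, 0.00837624, 0.15529542])}
```

View pics/w3.png

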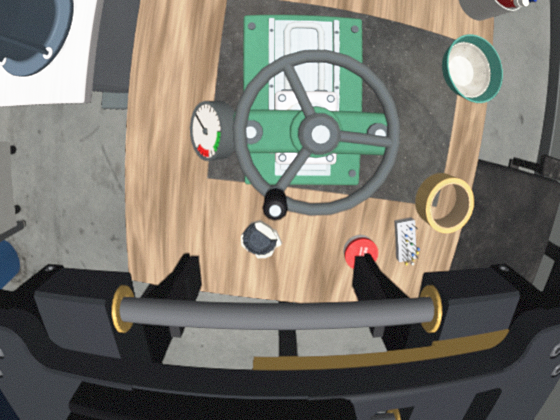

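The wrist view shows the flask's lid screws evenly either side of the yoke (home). It also shows the hub at (320,133) and the crank top near (275,210).

```bash
cat >> h.py <<'E'
def wonz(c,u,v,z):
    a=np.array([u-c['cx'],v-c['cy']]);r=np.hypot(*a);t=r/c['fx'];d=rot(c)@np.r_[np.sin(t)*a/r,np.cos(t)];o=np.array(c['xyz']);return o+d*(z-o[2])/d[2]
E
python3 - <<'E'
from h import *
w=snap('wrist')
for n,u,v,z in(('spindle',320,133,.225),('crank top',275,210,.261),('scr',282,98,.082),('scr',332,97,.082),('scr',283,158,.082),('scr',330,158,.082)):
    p=wonz(w,u,v,z);d=p[:2]-C;print(n,p.round(4),(d@X).round(4),(d@Y).round(4))
E
```

```text
spindle [ 0.5307 -0.1725  0.225 ] -0.0015 0.0004
crank top [ 0.4984 -0.2374  0.261 ] 0.059 -0.0396
scr [ 0.4948 -0.1384  0.082 ] -0.0397 -0.0311
scr [ 0.5597 -0.1278  0.082 ] -0.0423 0.0347
scr [ 0.5058 -0.2178  0.082 ] 0.0404 -0.0298
scr [ 0.5686 -0.2096  0.082 ] 0.0399 0.0335
```

```bash
echo '{"segments": [[0.009, -0.001, 0.02, 0], [0, 0, 0.025, 0], [0, 0, 0.025, 0], [0, 0, 0.025, 0], [0, 0, 0.02, 0], [0, 0, 0.01, 0], [0, 0, 0, 0]]}' > path.dat && python3 nudge.py path.dat 
python3 -c "from h import *;st()"
echo '{"segments": [[0, 0, 0, 0], [0, 0, 0, 0], [0, 0, 0, 0], [0, 0, 0, 0], [0, 0, 0, 0], [0, 0, 0, 0], [0, 0, 0, 0], [0, 0, 0, 0], [0, 0, 0, 0]]}' > path.dat && python3 nudge.py path.dat 0.01 15
python3 -c "from h import *;st()"
```

```text
time: 8.45
position: [0.4981, -0.2341, 0.2245]
tool_rot: [0.662, 0.749, -0.0, -0.003]
ft_force: [-0.3, 0.3, 0.6]
grip_width: 0.087
grip_force: 0.0
press xy 0.0557 -0.0395 z 0.2245 yhead 7.09 F -0.3 -0.2 0.6 q [-0.64  0.43  1.62  0.    1.11 -0.77] t 8.45 w 0.08700631197376409
time: 9.2
position: [0.4993, -0.2365, 0.2266]
tool_rot: [0.663, 0.749, 0.0, -0.0]
ft_force: [0.6, -0.3, 0.2]
grip_width: 0.0349
grip_force: 0.0
press xy 0.0582 -0.0386 z 0.2266 yhead 6.98 F 0.4 0.6 0.2 q [-0.64  0.43  1.61  0.    1.11 -0.77] t 9.2 w 0.034948261707602415
```

```bash
echo '{"segments": [[0, 0, 0, 0], [0, 0, 0, 0], [0, 0, 0, 0], [0, 0, 0, 0]]}' > path.dat && python3 nudge.py path.dat 0.01 15
python3 - <<'E'
from h import *
st()
f=np.radians(-33-18*np.arange(21));p=.072*np.c_[-np.cos(f),np.sin(f)]
print(np.diff(p,axis=0).round(4).tolist())
E
```

```text
time: 9.53
position: [0.4986, -0.2366, 0.2264]
tool_rot: [0.663, 0.749, -0.001, -0.001]
ft_force: [-2.3, -0.2, 1.8]
grip_width: 0.02
grip_force: 15.0
press xy 0.0582 -0.0393 z 0.2264 yhead 7.0 F -0.0 -2.3 1.8 q [-0.64  0.43  1.61 -0.    1.11 -0.77] t 9.53 w 0.020022552990175933
[[0.0151, -0.0167], [0.0195, -0.0113], [0.022, -0.0047], [0.0224, 0.0024], [0.0206, 0.0092], [0.0167, 0.0151], [0.0113, 0.0195], [0.0047, 0.022], [-0.0024, 0.0224], [-0.0092, 0.0206], [-0.0151, 0.0167], [-0.0195, 0.0113], [-0.022, 0.0047], [-0.0224, -0.0024], [-0.0206, -0.0092], [-0.0167, -0.0151], [-0.0113, -0.0195], [-0.0047, -0.022], [0.0024, -0.0224], [0.0092, -0.0206]]
```

```bash
echo '{"segments": [[0.015, -0.0167, 0, 0], [0.0195, -0.0113, 0, 0], [0.022, -0.0047, 0, 0], [0.0224, 0.0024, 0, 0], [0.0206, 0.0092, 0, 0]]}' > path.dat && python3 nudge.py path.dat
python3 -c "from h import *;st()"
echo '{"segments": [[0.0167, 0.015, 0, 0], [0.0113, 0.0195, 0, 0], [0.0047, 0.022, 0, 0], [-0.0024, 0.0224, 0, 0], [-0.0092, 0.0206, 0, 0]]}' > path.dat && python3 nudge.py path.dat
python3 -c "from h import *;st()"
```

```text
time: 9.95
position: [0.4668, -0.1411, 0.2267]
tool_rot: [0.663, 0.748, -0.0, 0.002]
ft_force: [5.2, -5.6, -8.4]
grip_width: 0.0198
grip_force: 15.0
press xy -0.0404 -0.0592 z 0.2267 yhead 6.91 F 6.2 4.5 -8.4 q [-0.52  0.34  1.77 -0.    1.03 -0.64] t 9.95 w 0.01978729235784891
time: 10.37
position: [0.5618, -0.1067, 0.2266]
tool_rot: [0.662, 0.75, -0.002, -0.001]
ft_force: [-7.3, -5.6, 3.7]
grip_width: 0.0199
grip_force: 15.0
press xy -0.0629 0.0393 z 0.2266 yhead 7.13 F 4.7 -8.0 3.7 q [-0.38  0.45  1.56 -0.    1.13 -0.5 ] t 10.37 w 0.01992341823024853
```

Works well. I'll finish the turn.

```bash
echo '{"segments": [[-0.0151, 0.0167, 0, 0], [-0.0195, 0.0113, 0, 0], [-0.022, 0.0047, 0, 0], [-0.0224, -0.0024, 0, 0], [-0.0206, -0.0092, 0, 0], [-0.0167, -0.0151, 0, 0], [-0.0113, -0.0195, 0, 0], [-0.0047, -0.022, 0, 0], [0.0024, -0.0224, 0, 0], [0.0092, -0.0206, 0, 0]]}' > path.dat && python3 nudge.py path.dat
python3 - <<'E'
from h import *
st();t=snap('top');s=snap('scene');w=snap('wrist')
a=cv2.resize(t['img'][165:255,265:385],(400,300));b=cv2.resize(w['img'][60:210,150:350],(400,300))
d=cv2.resize(s['img'][145:265,255:415],(400,300))
cv2.imwrite('pics/c4.png',np.vstack([np.hstack([a,b]),np.hstack([d,d*0])])[:,:,::-1])
E
```

```text
time: 11.2
position: [0.5011, -0.2377, 0.2266]
tool_rot: [0.664, 0.748, 0.002, 0.003]
ft_force: [6.1, 3.9, -1.8]
grip_width: 0.0199
grip_force: 15.1
press xy 0.0597 -0.037 z 0.2266 yhead 6.85 F -3.1 6.6 -1.8 q [-0.65  0.43  1.61  0.    1.1  -0.77] t 11.2 w 0.01989049586670659
```

View pics/c4.png

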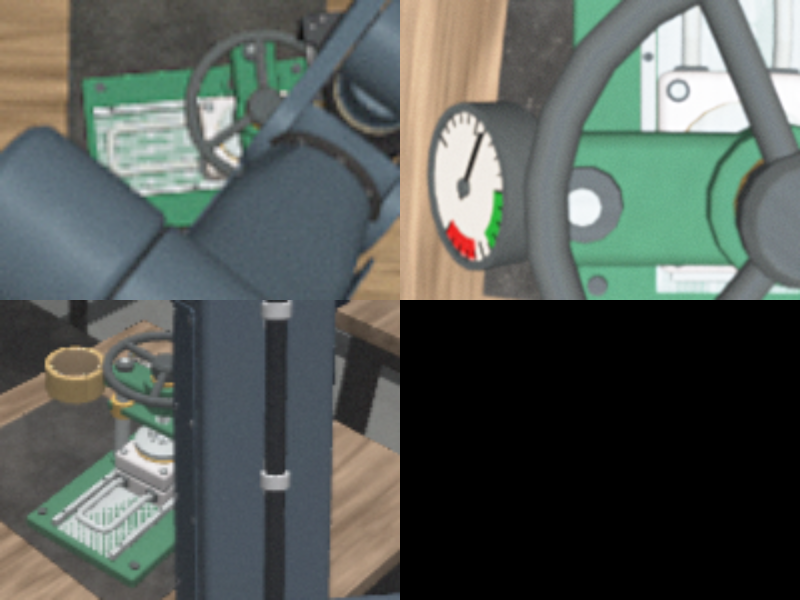

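The wrist view sees the dial. In the crop the hub is at (463,188), the needle tip at (482,132), and green spans (502,192) to (490,258). I'll turn those into a gauge angle.

```bash
cat >> h.py <<'E'
X3=np.r_[X,0];Y3=np.r_[Y,0];Z3=np.array([0,0,1.]);S=.5**.5
def wray(c,u,v):
    a=np.array([u-c['cx'],v-c['cy']]);r=np.hypot(*a);t=r/c['fx'];return rot(c)@np.r_[np.sin(t)*a/r,np.cos(t)]
def dial(c,u,v,zc=.13,wr=True):
    """pixel -> (right,up) in dial plane"""
    n=S*(Z3-Y3);o=np.array(c['xyz']);P0=np.r_[C,0]-.122*Y3+zc*Z3
    d=wray(c,u,v) if wr else ray(c,u,v);q=o+d*((P0-o)@n)/(d@n)-P0
    return np.array([q@X3,q@(S*(Y3+Z3))])
def gang(c,ctr,tip,zc=.13):
    a,b=dial(c,*ctr,zc),dial(c,*tip,zc);e=b-a;return (3*np.pi/4+np.arctan2(e[0],e[1]))%(2*np.pi)
def gauge(c,box,f=None):
    """box=(u0,v0,u1,v1): dial centre from green/red/white blob, needle = dark pixels in it"""
    u0,v0,u1,v1=box;g=c['img'];hsv=cv2.cvtColor(g,cv2.COLOR_RGB2HSV)
    return g,hsv
E
python3 - <<'E'
from h import *
w=snap('wrist');f=lambda u,v:(150+(u-400)/2,60+v/2)
c=f(463,188)
for n,t in(('needle',(482,132)),('g0',(502,192)),('g1',(490,255)),('r1',(448,226)),('top edge',(485,108))):
    print(n,gang(w,c,f(*t)).round(2),np.linalg.norm(dial(w,*f(*t))-dial(w,*c)).round(4))
print(dial(w,*c))
E
```

```text
needle 1.44 0.0287
g0 2.34 0.0305
g1 3.28 0.0315
r1 4.67 0.0238
top edge 1.35 0.0378
[0.00164791 0.00547136]
```

Calibration checks out (green ends 2.34 and 3.28). The needle is at about 1.44, so I need about 106° more. I'll do 90° gently, then measure.

```bash
echo '{"segments": [[0.0075, -0.0083, 0, 0], [0.0075, -0.0083, 0, 0], [0.0097, -0.0057, 0, 0], [0.0098, -0.0057, 0, 0], [0.011, -0.0024, 0, 0], [0.011, -0.0023, 0, 0], [0.0112, 0.0012, 0, 0], [0.0112, 0.0012, 0, 0], [0.0103, 0.0046, 0, 0], [0.0103, 0.0046, 0, 0], [0, 0, 0, 0], [0, 0, 0, 0]]}' > path.dat && python3 nudge.py path.dat
python3 - <<'E'
from h import *
st();w=snap('wrist');np.save('pics/w.npy',w['img'])
h=cv2.cvtColor(w['img'],cv2.COLOR_RGB2HSV);m=cv2.inRange(h,(50,120,60),(75,255,255))|cv2.inRange(h,(0,180,120),(6,255,255))
n,l,s,cc=cv2.connectedComponentsWithStats(m);print([(s[i].tolist()) for i in range(1,n) if s[i][4]>8])
p=proj  # predicted dial centre
t=None
cv2.imwrite('pics/w5.png',cv2.resize(w['img'][0:420,80:480],(800,840))[0:600,:,::-1])
E
```

```text
time: 12.4
position: [0.4682, -0.1385, 0.2267]
tool_rot: [0.662, 0.749, 0.002, 0.001]
ft_force: [5.1, 0.1, -3.8]
grip_width: 0.0197
grip_force: 15.0
press xy -0.0428 -0.0575 z 0.2267 yhead 7.04 F 0.5 5.1 -3.8 q [-0.52  0.34  1.76  0.    1.04 -0.64] t 12.4 w 0.019717364161238263
[[221, 269, 6, 8, 26], [198, 270, 5, 6, 17]]
```

View pics/w5.png

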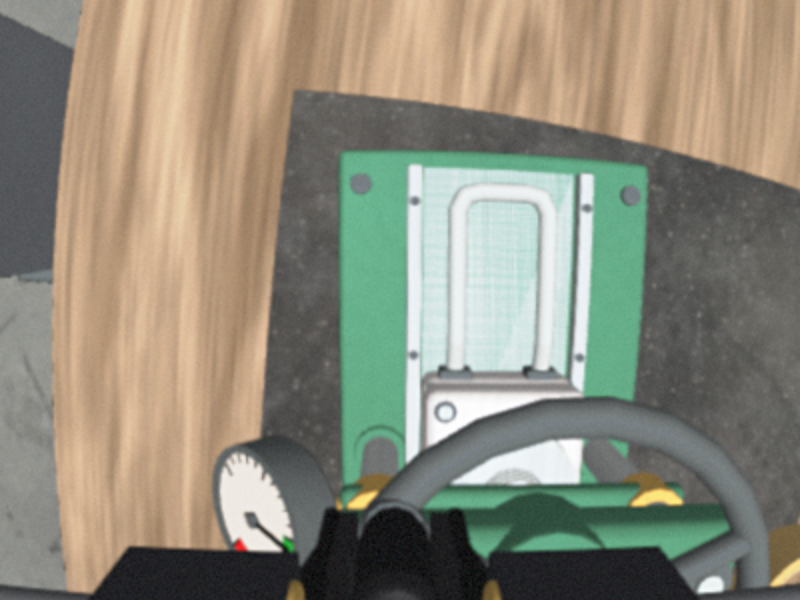

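The needle runs from (250,519) to about (288,549), into the start of the green patch. Computing the angle.

```bash
python3 - <<'E'
from h import *
w=snap('wrist');f=lambda u,v:(80+u/2,v/2)
c=f(250,519)
for zc in(.12,.13):
  for n,t in(('needle',(288,549)),('mid',(272,536)),('g',(293,546)),('green blob c',(288,546)),('red',(241,546))):print(zc,n,gang(w,c,f(*t),zc).round(2))
E
```

```text
0.12 needle 2.5
0.12 mid 2.49
0.12 g 2.4
0.12 green blob c 2.45
0.12 red 4.46
0.13 needle 2.5
0.13 mid 2.49
0.13 g 2.4
0.13 green blob c 2.45
0.13 red 4.46
```

About 2.50, so roughly 22° more.

```bash
echo '{"segments": [[0.006, 0.005, 0, 0], [0.006, 0.005, 0, 0], [0.005, 0.005, 0, 0], [0.0035, 0.0045, 0, 0], [0, 0, 0, 0], [0, 0, 0, 0], [0, 0, 0, 0]]}' > path.dat && python3 nudge.py path.dat
python3 -c "from h import *;st()"
echo '{"segments": [[0, 0, 0, 0], [0, 0, 0, 0], [0, 0, 0, 0], [0, 0, 0, 0], [0, 0, 0, 0], [0, 0, 0, 0], [0, 0, 0, 0], [0, 0, 0, 0]]}' > path.dat && python3 nudge.py path.dat 0.08
echo '{"segments": [[0, 0, -0.015, 0], [0, 0, -0.025, 0], [0, 0, -0.03, 0], [0, 0, -0.03, 0], [0, 0, -0.03, 0], [-0.035, 0, 0, 0], [-0.035, 0, 0, 0], [-0.035, 0, 0, 0], [-0.035, 0, 0, 0], [0, 0, 0, 0], [0, 0, 0, 0]]}' > path.dat && python3 nudge.py path.dat
python3 - <<'E'
from h import *
st();w=snap('wrist')
P=np.r_[C,0]-.122*Y3+.12*Z3
q=rot(w).T@(P-np.array(w['xyz']));t=np.arctan2(np.hypot(*q[:2]),q[2]);k=w['fx']*t/np.hypot(*q[:2]);u,v=int(w['cx']+k*q[0]),int(w['cy']+k*q[1]);print(u,v)
u0,v0=max(u-50,0),max(v-38,0);im=w['img'][v0:v0+75,u0:u0+100];print(u0,v0,im.shape)
cv2.imwrite('pics/g6.png',cv2.resize(im,None,fx=6,fy=6,interpolation=cv2.INTER_CUBIC)[:,:,::-1])
E
```

```text
time: 13.08
position: [0.484, -0.1184, 0.2267]
tool_rot: [0.663, 0.749, -0.0, 0.001]
ft_force: [4.0, -3.2, -3.5]
grip_width: 0.0202
grip_force: 15.0
press xy -0.0608 -0.0393 z 0.2267 yhead 6.99 F 3.6 3.5 -3.5 q [-0.46  0.35  1.74 -0.    1.05 -0.59] t 13.08 w 0.020188766702921735
time: 13.75
position: [0.4829, -0.1176, 0.2265]
tool_rot: [0.663, 0.749, -0.0, -0.0]
ft_force: [-0.2, -0.7, 0.1]
grip_width: 0.0654
grip_force: 0.0
time: 14.67
position: [0.4999, -0.2582, 0.3559]
tool_rot: [0.664, 0.748, 0.0, -0.001]
ft_force: [0.7, 1.0, -0.1]
grip_width: 0.0802
grip_force: 0.0
press xy 0.0798 -0.0407 z 0.3559 yhead 6.82 F -0.9 0.8 -0.1 q [-0.68  0.31  1.41  0.    1.42 -0.79] t 14.67 w 0.08020218844913728
210 120
160 82 (75, 100, 3)
```

View pics/g6.png

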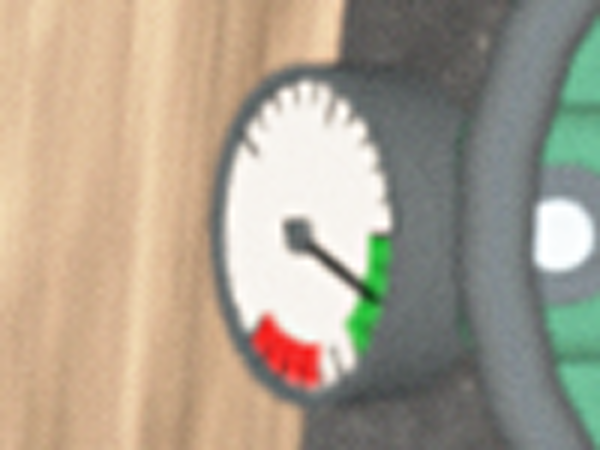

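The needle runs from (298,236) to (375,298), right in the middle of the green band (y 235 to 350). The gripper is clear of everything, so I'll hand in.

```bash
python3 -c "
from h import *
print(hand_in());st()"
```

```text
the job is handed in; nothing more can be done
None
the job is handed in; nothing more can be done
```

The job is handed in, with no verdict printed: the flask is home against the back stop, the last picture shows the needle mid-green, and the gripper was clear of everything.

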